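Brush out the clay extruder's barrel

ROBOT

A 6-joint arm with a two-finger parallel gripper is mounted at the origin on the work surface; the furniture and walls round the work are solid. World frame = base frame: x ahead of the robot, y to its left, z up, the work surface at z = 0. Lengths are in m, angles in degrees, forces in N, time in s.
With the tool pointing down it reaches from about 0.325 to 0.775 m from the base axis. Payload 5.5 kg.
Tool frame: the origin (TCP) lies midway between the tips of the shut fingers; the grasp point (between the pads) lies 19 mm behind it (pinch_z is the distance from the TCP to the grasp point, in m); z points along the fingers, y is the direction in which the jaws open and shut (so a half turn about z gives the same grasp; the last joint's range is limited). The gripper opens to 85 mm and grips with 20 to 120 N. Pads are 22 mm wide; open, the fingers measure 114 mm over their backs; the gripper's body (76 mm by 85 mm) begins 54 mm behind the grasp point. The pads swing forward as they close: fully open they stand 13 mm farther back than shut.
Start: joints at [70.262, 5.22, 70.514, -0, 104.267, -3.249], TCP at [0.17, 0.575, 0.231] pointing down, gripper open.
Joint ranges: [-164.24, 164.24], [-49.07, 125.15], [9.68, 141.18], [-86.29, 266.29], [3.28, 154.24], [-151.56, 151.56]. Speed limits (degrees/s): [147.25, 147.25, 172.46, 180, 180, 180].

INTERFACE

Orientations are given as a 3x3 rotation matrix whose columns are the frame's x, y, z axes.
In Python, from bench import * gives the robot as it stands.
- The arm moves only by the shell command python3 -m jog 'ROWS' [FORCE]. ROWS is JSON, a list of rows, each an object with "rot": the turn, a rotation vector about the tool's x, y, z in units of 6 degrees (1.0 is 6 degrees), a list of three; "linear": the shift along the tool's x, y, z in units of 50 mm (1.0 is 50 mm), a list of three; "grip": the opening, from 0 (shut) to 1 (fully open). In form: [{"rot": [wx, wy, wz], "linear": [dx, dy, dz], "grip": grip}, ...]. A call has 1 to 10 rows; each row shifts and turns the pose as measured when the row begins, along the tool's axes as they then stand; what a row does not reach is not made up. A row lasts 1/10 s, in which the tool goes at most 50 mm and 8.59 degrees, less where a joint would pass 70% of its speed; a pose out of reach is approached as far as the arm can. A call is refused whole if a number of a shift passes 1 or a number of a turn 1, either way. A call with a gripper value outside its range is refused whole. The fingers move at their own pace and stop on an object; FORCE is the grip in N (left out, the last holds). Time passes only in rows, so rows that do not move let the fingers close. It gives the time, the measured TCP pose, the force and the opening at its end, in the units of the state.
- observe(): the state, without advancing time (a new reading comes with each control period).
- read_camera(name): name is "side" or "top" or "wrist"; returns a dict with "color" (384x512x3 uint8, red, green, blue), "fx", "fy", "cx", "cy" (pixels), "k1" (the pictures are not rectified: a ray, as slopes to the right and down, at radius r is drawn at 1 + k1 r^2 times it, then the intrinsics apply), "world_from_camera" (4x4, takes a point from camera to world coordinates); the wrist camera has in their place "tool_from_camera" (4x4, takes a point from camera to tool coordinates, whose origin is the TCP and whose axes are the flange's). Camera axes: x right, y down, z forward; pixel columns grow to the right and rows downward; lengths in m; the calibration is good to about 2 mm. A picture is of the moment at which its call begins: read the wrist's pose just before it. There is no depth.
- close_job(): hands the job in, once; it reports no verdict.
Trained networks look in a picture, given as the dict that the camera call returned (one of the last four; its "shot" number tells which), for a name from the list of things; names that differ only in an ending like _2 or _b are one class to them, and where a whole thing is asked for, a point or a joint stands for the part that bears it (a point fixed in the world has none). Each returns a list of dicts, best first, with "p" (0 to 1); they miss things now and then, are a little off and sometimes report something else, mostly with a low value. They report only what shows in the picture. A call takes as long as a camera call. They do not tell look-alikes from the thing itself.
- masks_of(query, picture): "mask" (384x512 bool, what is visible of it) and "rect" ([left, top, right, bottom] in pixels, round what is visible of it).
- spot_point(query, picture): "centre" ([column, row] in pixels: a listed point, or the origin of a listed thing).
The state is a dict: "time": time; "joint_positions": joint angles; "qvel": joint speeds; "tau": joint torques, N m; "tcp_pos": TCP position; "eef_rot": TCP orientation; "force": force on the tool from outside, world axes, zero at the start; "ft_torque": the same for the moment, N m; "gripper_width": finger opening in m.
Only numpy, scipy, OpenCV 4.12 (cv2) and the standard library are available. Lean on these libraries where they do the work, as an engineer would, in place of code of your own. Each camera call takes 0.05 s, during which the arm holds its last target. There are 200 camera calls.

TASK

Take the bottle brush from its rack and brush out the leaning barrel of the clay extruder with two full strokes: each time go gently down until you feel the bristle tip touch the piston, which is stuck somewhere inside at an unknown depth, and rest on it for a moment; between the two strokes draw the brush up until at least half of its bristle head is out of the mouth. Do not shove the piston further down. Then hang the brush back in the fork of its rack by its collar, straight down, and leave the other things on the desk where they stand.

Things in the scene. Friction and masses are not known exactly. Their poses are not given: they have to be found in the camera images.
- brush: Bottle brush, 209 mm long, 75 g, round. Origin: centre of the red collar's underside (27 mm across, 5 mm thick); z runs up the handle. Wooden handle to grip: 15 mm across, z = 5 to 74 mm. Below: steel stem 6.4 mm across, then the pale bristle head, z = -85 to -135 mm (tip), solid to 25 mm across, looks 33 mm; its end gives 0.9 N per mm, up to 9 mm.
- brush_tip (a point): Tip of the bristles, 135 mm below the collar's underside on the brush's axis; axes as the brush.
- rack: Fixed brush rack: round wooden foot 104 mm across, steel post, fork of two level prongs at 165 mm height, 14 mm apart inside, 30 mm across outside. Origin on the desk below the fork, z up. The fork is open toward the rack's own -x; its post and block stand on +x. To take the brush out lift it 10 mm or more, then draw it along -x by 45 mm or more.
- rack_seat (a point): Where the centre of the collar's underside rests on the fork, 165 mm above the desk; axes as the rack. The prongs end 23 mm from it on -x, with lips standing 4 mm above the prongs; the block closes the fork 19 mm away on +x and rises 2 mm above them.
- extruder: Clay extruder, fixed: blue base plate 145 x 105 x 10 mm with a steel barrel leaning 30 degrees from vertical, its mouth toward the extruder's own -x. Origin on the desk under the plate, z up.
- barrel_mouth (a point): Centre of the barrel's mouth, 0.161 m above the desk; z points out along the bore's axis. Bore 44 mm across, rim 59 mm outside. A piston with an orange face fills the bore; its face is at an unknown depth, 60 to 115 mm below the mouth along the bore. About 14 N of friction hold it; pushed harder it slides.
- tape_roll: roll of cream masking tape lying flat, 96 mm across, 25 mm high; loose bystander; origin under its centre
- trailer_red: red squeeze bottle with white nozzle, standing, 52 mm across, 135 mm high; loose bystander; origin under its centre
- beaker_glazed: white glazed beaker, standing, 66 mm across, 94 mm high; loose bystander; origin under its centre
- tin_wax: green tin can, standing, 76 mm across, 58 mm high; loose bystander; origin under its centre
- cup_bisque_a: beige unglazed cup, standing, 80 mm across, 77 mm high; loose bystander; origin under its centre
Things that resemble listed ones, but are neither listed nor needed, are in the scene too. Of the things that look like the brush, the smallest one is meant.

How it is judged (in metres and radians):
On the way, in this order (a step that is already met when the one before it is completed fails the run):
1. First stroke: the bristle tip goes down the barrel and touches the piston (contact force between brush and piston_c1 above 0.8 N), for 0.1 s.
2. The brush is drawn up until its tip is less than 32 mm below the mouth (z of brush_tip in the frame of barrel_mouth above -0.032 m).
3. Second stroke: the bristle tip touches the piston again (contact force between brush and piston_c1 above 0.8 N), for 0.1 s.
At the end, for the whole second after the job is handed in: The brush hangs at rest in the rack's fork, bristles down: collar within 12 mm of the seat horizontally and 14 mm in all, upright within 0.12 rad (horizontal distance between brush and rack_seat below 0.012 m and distance between brush and rack_seat below 0.014 m and angle between brush's own z axis and vertical below 0.12 rad and linear speed of brush below 0.03 m/s and height (world z) of brush_tip below 0.06 m); the robot touches nothing.
It fails at once if The piston is shoved more than 6 mm (distance of piston_c1 from where it was at the start of the episode above 0.006 m).
It fails at once if The brush is pressed on the piston with more than 30 N (contact force between brush and piston_c1 above 30 N).
It fails at once if A bystander (tape, squeeze bottle, beaker, tin or cup) is moved more than 40 mm (distance of any of tape_roll, trailer_red, beaker_glazed, tin_wax, cup_bisque_a from where it was at the start of the episode above 0.04 m).
It also fails if it takes over 67 s, if anything falls off the work surface, if the arm or the gripper's body presses on something with over 40 N, if the wrist force passes 120 N, or if a joint passes its speed limit or range.

## Working session

There is one attempt and no reset: what is moved stays moved. The work goes in short steps, Python scripts to look and compute and a shell command to move; the robot and the scene stay as the last step left them, time stands still between calls to the robot, and variables do not carry over. Pictures are saved under pics/ and viewed, about 8 in all and at most 12, crops included, and the job is handed in when it is done.

```bash
ls; mkdir -p pics; cat > h.py <<'E'
from bench import *
import numpy as np, cv2
def ray(P,px):
    k=P["k1"]; u=np.array([(px[0]-P["cx"])/P["fx"],(px[1]-P["cy"])/P["fy"]]); s=u.copy()
    for _ in range(20): s=u/(1+k*(s@s))
    if "world_from_camera" in P: T=np.array(P["world_from_camera"])
    else:
        T=P["W"]@np.array(P["tool_from_camera"])
    d=T[:3,:3]@np.array([s[0],s[1],1]); return T[:3,3],d/np.linalg.norm(d)
def wrist():
    o=observe(); P=read_camera("wrist"); W=np.eye(4); W[:3,:3]=np.array(o["eef_rot"]);W[:3,3]=o["tcp_pos"]; P["W"]=W; return P
def atz(P,px,z):
    o,d=ray(P,px); return o+d*(z-o[2])/d[2]
def tri(rays):
    A=0;b=0
    for o,d in rays:
        M=np.eye(3)-np.outer(d,d); A=A+M; b=b+M@o
    x=np.linalg.solve(A,b); return x,[np.linalg.norm((np.eye(3)-np.outer(d,d))@(x-o)) for o,d in rays]
def proj(P,X):
    T=np.array(P["world_from_camera"]) if "world_from_camera" in P else P["W"]@np.array(P["tool_from_camera"])
    c=T[:3,:3].T@(np.array(X)-T[:3,3]); s=c[:2]/c[2]; s=s*(1+P["k1"]*(s@s)); return np.array([s[0]*P["fx"]+P["cx"],s[1]*P["fy"]+P["cy"]])
def save(P,name,box=None,sc=1):
    im=P["color"][:,:,::-1]
    if box: im=im[box[1]:box[3],box[0]:box[2]]
    cv2.imwrite("pics/"+name,cv2.resize(im,None,fx=sc,fy=sc,interpolation=cv2.INTER_CUBIC))
E
python3 - <<'E'
from h import *
ims=[]
names=["brush","brush_tip","rack","rack_seat","extruder","barrel_mouth","tape_roll","trailer_red","beaker_glazed","tin_wax","cup_bisque_a"]
for c in ("side","top"):
    P=read_camera(c); ims.append(P["color"][:,:,::-1])
    print(c,np.round(np.array(P["world_from_camera"])[:3],3).tolist(),P["fx"])
    for n in names:
        print(n,[(np.round(s["centre"]).tolist(),round(s["p"],2)) for s in spot_point(n,P)][:4],[(np.round(s["rect"]).tolist(),round(s["p"],2)) for s in masks_of(n,P)][:4] if n in("brush","rack","extruder") else "")
cv2.imwrite("pics/a.png",cv2.resize(np.vstack(ims),None,fx=.78*1,fy=.78*1)[:600]) 
cv2.imwrite("pics/side.png",cv2.resize(ims[0],(800,600)));cv2.imwrite("pics/top.png",cv2.resize(ims[1],(800,600)))
E
```

```text
pics
side [[-0.997, -0.04, 0.062, 0.508], [-0.074, 0.641, -0.764, 0.738], [-0.009, -0.766, -0.642, 0.765]] 363.3269798874168
brush [([323.0, 216.0], 0.93), ([223.0, 177.0], 0.82), ([272.0, 211.0], 0.71)] [([264.0, 190.0, 276.0, 252.0], 0.97), ([219.0, 140.0, 239.0, 227.0], 0.93), ([304.0, 184.0, 327.0, 275.0], 0.57)]
brush_tip [([314.0, 271.0], 0.91), ([229.0, 225.0], 0.76), ([269.0, 252.0], 0.61)] 
rack [([269.0, 255.0], 0.76)] [([254.0, 209.0, 282.0, 271.0], 0.93)]
rack_seat [([273.0, 212.0], 0.93)] 
extruder [([247.0, 192.0], 0.96)] [([229.0, 147.0, 266.0, 208.0], 0.64)]
barrel_mouth [] 
tape_roll [([311.0, 228.0], 0.88)] 
trailer_red [([191.0, 227.0], 0.87), ([312.0, 230.0], 0.66)] 
beaker_glazed [([294.0, 173.0], 0.87)] 
tin_wax [([319.0, 313.0], 0.84), ([295.0, 170.0], 0.41)] 
cup_bisque_a [([198.0, 190.0], 0.9)] 
top [[0.006, -0.998, 0.056, 0.495], [-1.0, -0.007, -0.024, -0.013], [0.024, -0.056, -0.998, 1.583]] 494.00077330361506
brush [([254.0, 182.0], 0.77), ([200.0, 262.0], 0.69), ([215.0, 224.0], 0.43)] [([199.0, 205.0, 231.0, 236.0], 0.66), ([250.0, 174.0, 266.0, 194.0], 0.61), ([192.0, 252.0, 210.0, 269.0], 0.59), ([214.0, 222.0, 222.0, 230.0], 0.51)]
brush_tip [([202.0, 263.0], 0.79), ([254.0, 185.0], 0.77), ([221.0, 223.0], 0.66)] 
rack [([218.0, 221.0], 0.8)] [([201.0, 206.0, 231.0, 240.0], 0.78)]
rack_seat [([217.0, 225.0], 0.98)] 
extruder [([307.0, 199.0], 0.83), ([166.0, 260.0], 0.42)] [([282.0, 178.0, 335.0, 221.0], 0.65)]
barrel_mouth [([300.0, 197.0], 0.6)] 
tape_roll [([251.0, 260.0], 0.9)] 
trailer_red [([251.0, 148.0], 0.75)] 
beaker_glazed [([344.0, 250.0], 0.64)] 
tin_wax [([166.0, 260.0], 0.71), ([217.0, 224.0], 0.62)] 
cup_bisque_a [([305.0, 142.0], 0.94)]
```

View pics/side.png

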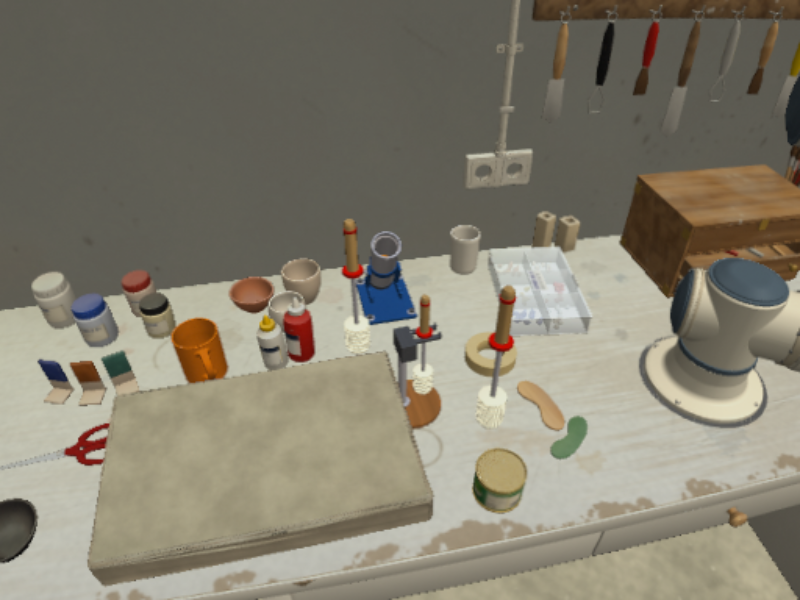

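View pics/top.png

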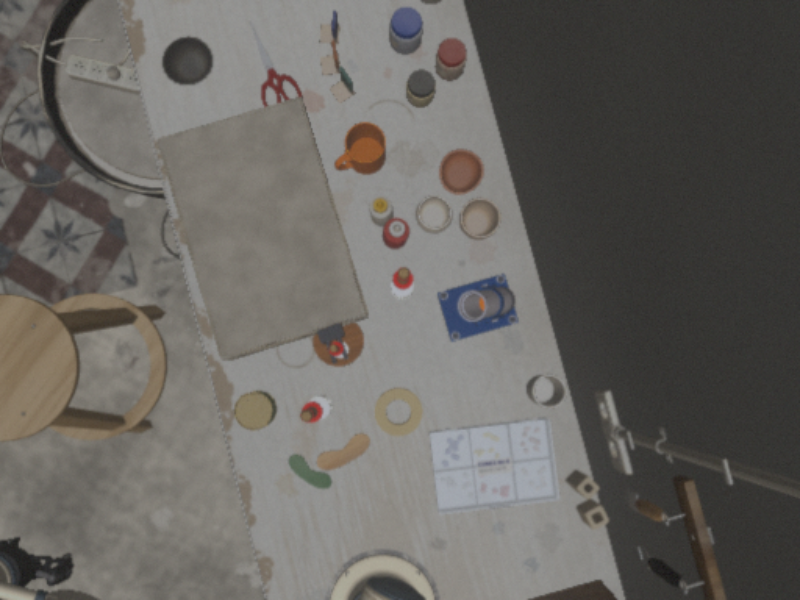

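The candidate brushes, in side-view pixels (view/1.5625), are:
- (223,177), standing free and large
- (323,216), standing free and large
- (272,211), small and hanging in the rack

The small one in the rack fits the description. Its post is on the +x side, so the fork opens roughly toward world -x. The mouth leans toward +y.

```bash
python3 - <<'E'
from h import *
S=read_camera("side");T=read_camera("top")
def pr(n,x,r=None): print(n,np.round(x,4),"" if r is None else np.round(r,4))
pr("seat",*tri([ray(S,[273,212]),ray(T,[217,225])])); pr("seat z",atz(S,[273,212],.165)); pr("seat zT",atz(T,[217,225],.165))
for P in(S,T):
  for q in ("rack","rack_seat"):
    s=spot_point(q,P)
    if s: pr(q,atz(P,s[0]["centre"],0 if q=="rack" else .165))
  h=cv2.cvtColor(P["color"],cv2.COLOR_RGB2HSV)
  r=masks_of("extruder",P)[0]["rect"]; print(r)
  m=((h[...,0]>100)&(h[...,0]<125)&(h[...,1]>150)&(h[...,2]>60)).astype(np.uint8)
  n,l,st,c=cv2.connectedComponentsWithStats(m)
  # components in the extruder rect
  k=np.zeros_like(m); a,b,c2,d=[int(v) for v in r]; k[b-15:d+15,a-15:c2+15]=m[b-15:d+15,a-15:c2+15]
  pts=np.array([atz(P,[x,y],.01)[:2] for y,x in np.argwhere(k)],np.float32)
  print("plate",len(pts),cv2.minAreaRect(pts),)
  sp=spot_point("extruder",P); pr("ext",atz(P,sp[0]["centre"],0))
  sp=spot_point("barrel_mouth",P)
  if sp: pr("mouth",atz(P,sp[0]["centre"],.161)),print(sp[0])
  for n,z in (("tape_roll",0),("trailer_red",0),("beaker_glazed",0),("tin_wax",0),("cup_bisque_a",0)):
    for s in spot_point(n,P)[:1]: pr(n,atz(P,s["centre"],z))
a=cv2.resize(S["color"][125:285,200:340,::-1],(560,640))[:600]
b=T["color"][160:260,190:345,::-1]; b=cv2.resize(b,None,fx=4,fy=4,interpolation=cv2.INTER_CUBIC)
cv2.imwrite("pics/ca.png",a);cv2.imwrite("pics/cb.png",b)
for nm,p,q in(("big1",[223,177],[254,182]),("big2",[323,216],[200,262])): pr(nm,*tri([ray(S,p),ray(T,q)]))
E
```

```text
seat [0.513  0.0824 0.1633] [0.0022 0.0022]
seat z [0.5152 0.0842 0.165 ] 
seat zT [0.5108 0.0823 0.165 ] 
rack [ 0.5234  0.096  -0.    ] 
rack_seat [0.5105 0.0946 0.165 ] 
[228.8, 148.2, 264.5, 206.9]
plate 706 ((0.6147761344909668, -0.2057693898677826), (0.10113051533699036, 0.194858118891716), 15.179694175720215)
ext [ 0.6122 -0.177   0.    ] 
mouth [ 0.6101 -0.1626  0.161 ] 
{'centre': [243.9, 155.7], 'p': 0.65}
tape_roll [ 0.4043 -0.0301  0.    ] 
trailer_red [ 0.7591 -0.0171  0.    ] 
tin_wax [0.4004 0.2644 0.    ] 
cup_bisque_a [ 0.7816 -0.1805  0.    ] 
rack [0.5264 0.0917 0.    ] 
rack_seat [0.5082 0.0851 0.165 ] 
[282.9, 178.2, 331.3, 218.8]Traceback (most recent call last):
  File "<stdin>", line 16, in <module>
cv2.error: OpenCV(4.12.0) /io/opencv/modules/imgproc/src/convhull.cpp:143: error: (-215:Assertion failed) total >= 0 && (depth == CV_32F || depth == CV_32S) in function 'convexHull'
```

```bash
python3 - <<'E'
from h import *
S=read_camera("side");T=read_camera("top")
def pr(n,x,r=None): print(n,np.round(x,4),"" if r is None else np.round(r,4))
P=T
h=cv2.cvtColor(P["color"],cv2.COLOR_RGB2HSV).astype(int)
m=((h[...,0]>95)&(h[...,0]<130)&(h[...,1]>130)).astype(np.uint8)
k=np.zeros_like(m);k[165:230,270:345]=m[165:230,270:345]
pts=np.array([atz(P,[x,y],.01)[:2] for y,x in np.argwhere(k)],np.float32)
print("plate",len(pts)); 
if len(pts): print(cv2.minAreaRect(pts),cv2.boxPoints(cv2.minAreaRect(pts)))
for n in ("extruder","barrel_mouth","tape_roll","trailer_red","beaker_glazed","tin_wax","cup_bisque_a"):
    for s in spot_point(n,P)[:1]: pr(n,atz(P,s["centre"],.161 if n[0:2]=="ba" else 0)),print(s)
a=cv2.resize(S["color"][130:280,200:340,::-1],(560,600),interpolation=cv2.INTER_CUBIC)
b=T["color"][160:260,190:345,::-1]; b=cv2.resize(b,None,fx=4,fy=4,interpolation=cv2.INTER_CUBIC)
cv2.imwrite("pics/cb.png",b)
c=np.hstack([a[:, :],np.zeros((600,0,3),np.uint8)]);cv2.imwrite("pics/ca.png",c)
for nm,p,q in(("big1",[223,177],[254,182]),("big2",[323,216],[200,262])): pr(nm,*tri([ray(S,p),ray(T,q)]))
E
```

```text
plate 49
((0.6049003005027771, -0.19035165011882782), (0.09396915882825851, 0.1306597888469696), 17.572154998779297) [[ 0.5403846  -0.14225516]
 [ 0.57983166 -0.26681805]
 [ 0.669416   -0.23844814]
 [ 0.62996894 -0.11388525]]
extruder [ 0.5996 -0.1877  0.    ] 
{'centre': [304.8, 198.5], 'p': 0.77}
barrel_mouth [ 0.5941 -0.1592  0.161 ] 
{'centre': [301.1, 196.7], 'p': 0.57}
trailer_red [ 0.7565 -0.016   0.    ] 
{'centre': [251.8, 149.6], 'p': 0.75}
beaker_glazed [ 0.4372 -0.3163  0.    ] 
{'centre': [344.7, 249.3], 'p': 0.8}
tin_wax [0.3954 0.2566 0.    ] 
{'centre': [165.2, 261.6], 'p': 0.82}
cup_bisque_a [ 0.7784 -0.1716  0.    ] 
{'centre': [299.9, 143.4], 'p': 0.85}
big1 [ 0.6423 -0.0216  0.1857] [0.0092 0.0092]
big2 [0.4039 0.1266 0.1981] [0.0033 0.0033]
```

View pics/cb.png

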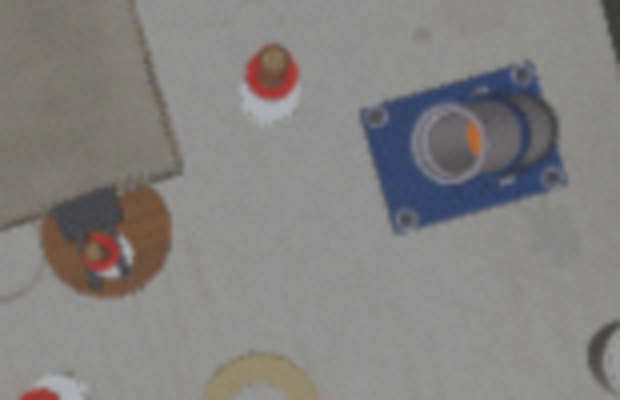

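View pics/ca.png

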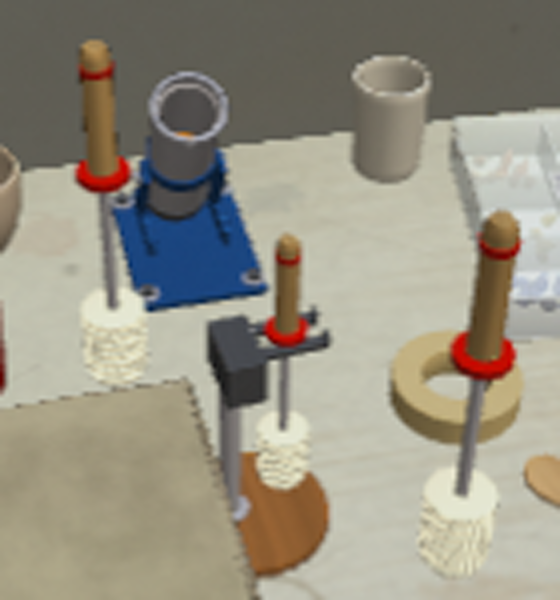

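The rack brush, with its collar at crop (287,328), is clearly the smallest of the three. The fork is open toward the robot. The barrel mouth is at top crop (450,143), with the orange piston visible inside.

```bash
python3 - <<'E'
from h import *
S=read_camera("side");T=read_camera("top")
f=lambda P,x,y,ox,oy,s=4: [x/s+ox,y/s+oy]
t=lambda x,y:f(T,x,y,190-.4,160-.4)
c=np.array([atz(T,t(*p),.01) for p in((362,110),(530,62),(567,182),(398,235))])
print(np.round(c,4),"c",c.mean(0),[np.linalg.norm(c[i]-c[i-1]) for i in range(4)])
sc=np.array([atz(S,f(S,*p,199.6,129.6),.01) for p in((152,307),(268,289))]);print("side corners",sc)
print("mouth T",atz(T,t(449,143),.161),"S",atz(S,f(S,188,108,199.6,129.6),.161),tri([ray(T,t(449,143)),ray(S,f(S,188,108,199.6,129.6))]))
print("block",atz(T,t(88,213),.167),"tips",atz(T,t(111,280),.165), "handle top",tri([ray(T,t(96,250)),ray(S,f(S,287,240,199.6,129.6))]),"collar",tri([ray(T,t(101,252)),ray(S,f(S,286,328,199.6,129.6))]))
print("prong tips S",atz(S,f(S,312,318,199.6,129.6),.165),atz(S,f(S,325,340,199.6,129.6),.165))
o=observe();print(o["tcp_pos"],np.round(o["eef_rot"],3).tolist(),o["time"])
W=wrist();print(np.round(W["tool_from_camera"],3).tolist(),W["fx"])
E
```

```text
[[ 0.6349 -0.1073  0.01  ]
 [ 0.6747 -0.2422  0.01  ]
 [ 0.5784 -0.2718  0.01  ]
 [ 0.5352 -0.1365  0.01  ]] c [ 0.6057788  -0.18946315  0.01      ] [np.float64(0.10390268602960871), np.float64(0.14059897366451748), np.float64(0.10068850497977282), np.float64(0.14211702747217686)]
side corners [[ 0.62837457 -0.10386563  0.01      ]
 [ 0.53894146 -0.13104443  0.01      ]]
mouth T [ 0.59799453 -0.16137219  0.161     ] S [ 0.60164912 -0.15824628  0.161     ] (array([ 0.60007274, -0.16150497,  0.1587558 ]), [np.float64(0.001913398519166202), np.float64(0.0019133985191663557)])
block [0.54539073 0.0979807  0.167     ] tips [0.49763439 0.08116975 0.165     ] handle top (array([0.51921431, 0.08677508, 0.2370542 ]), [np.float64(0.0014450602577001852), np.float64(0.0014450602577005213)]) collar (array([0.51864059, 0.08819935, 0.16968544]), [np.float64(0.0011141654024415422), np.float64(0.0011141654024413243)])
prong tips S [0.50424007 0.07295986 0.165     ] [0.49591122 0.09230503 0.165     ]
[0.17030111 0.57534096 0.23128209] [[-0.959, 0.284, 0.0], [0.284, 0.959, 0.0], [0.0, 0.0, -1.0]] 2.8
[[0.0, -0.955, -0.297, 0.076], [1.0, 0.0, 0.0, 0.0], [-0.0, -0.297, 0.955, -0.142], [0.0, 0.0, 0.0, 1.0]] 273.9606904165408
```

```bash
cat >> h.py <<'E'
def goal(p,z,xh,tilt=0):
    """print remaining: translation in tool units, rotvec in units, for target TCP p, with tool z, x hint"""
    from scipy.spatial.transform import Rotation as Ro
    z=np.array(z)/np.linalg.norm(z); x=np.array(xh)-np.dot(xh,z)*z; x/=np.linalg.norm(x)
    Rt=np.column_stack([x,np.cross(z,x),z]); o=observe(); R=np.array(o["eef_rot"])
    print("t",o["time"],"tcp",np.round(o["tcp_pos"],4),"lin",np.round(R.T@(np.array(p)-o["tcp_pos"])/.05,3),"linT",np.round(Rt.T@(np.array(p)-o["tcp_pos"])/.05,3),"rot",np.round(Ro.from_matrix(R.T@Rt).as_rotvec()*180/np.pi/6,3),"q",np.round(o["joint_positions"],1),"F",np.round(o["force"],2),"w",o["gripper_width"])
X=np.array([.956,.292,0]); A=np.array([-.146,.478,.866])
E
python3 -m jog '[{"rot":[0,0,1],"linear":[0,0,-1],"grip":1},{"rot":[0,0,1],"linear":[0,0,-1],"grip":1},{"rot":[0,0,1],"linear":[0,0,-1],"grip":1},{"rot":[0,0,1],"linear":[0,0,-1],"grip":1},{"rot":[0,0,1],"linear":[0,0,0],"grip":1},{"rot":[0,0,1],"linear":[0,0,0],"grip":1},{"rot":[0,0,1],"linear":[0,0,0],"grip":1},{"rot":[0,0,1],"linear":[0,0,0],"grip":1},{"rot":[0,0,1],"linear":[0,0,0],"grip":1},{"rot":[0,0,1],"linear":[0,0,0],"grip":1}]'
python3 -c "
from h import *
goal([.48,.07,.36],[0,0,-1],X)"
```

```text
time: 3.85
tcp_pos: [0.17, 0.5744, 0.4345]
eef_rot: [[-0.193, 0.981, -0.002], [0.981, 0.193, -0.006], [-0.006, -0.003, -1.0]]
force: [-0.3, 0.5, -0.3]
gripper_width: 0.0854
t 3.85 tcp [0.17   0.5744 0.4345] lin [-11.086   4.141   1.539] linT [ 2.983 11.459  1.49 ] rot [1.3000e-02 6.7000e-02 1.4025e+01] q [ 70.3  14.8  38.3   0.  127.3  59.1] F [-0.28  0.55 -0.26] w 0.08542153952357555
```

```bash

python3 -m jog '[{"rot":[0,0,0],"linear":[-0.8,0.3,0],"grip":1},{"rot":[0,0,0],"linear":[-0.8,0.3,0],"grip":1},{"rot":[0,0,0],"linear":[-0.8,0.3,0],"grip":1},{"rot":[0,0,0],"linear":[-0.8,0.3,0],"grip":1},{"rot":[0,0,0],"linear":[-0.8,0.3,0],"grip":1},{"rot":[0,0,0],"linear":[-0.8,0.3,0],"grip":1},{"rot":[0,0,0],"linear":[-0.8,0.3,0],"grip":1},{"rot":[0,0,0],"linear":[-0.8,0.3,0],"grip":1},{"rot":[0,0,0],"linear":[-0.8,0.3,0],"grip":1},{"rot":[0,0,0],"linear":[-0.8,0.3,0],"grip":1}]'
python3 -m jog '[{"rot":[0,0,1],"linear":[0,0,0],"grip":1},{"rot":[0,0,1],"linear":[0,0,0],"grip":1},{"rot":[0,0,1],"linear":[0,0,0],"grip":1},{"rot":[0,0,1],"linear":[0,0,0],"grip":1},{"rot":[0,0,1],"linear":[0,0,0],"grip":1},{"rot":[0,0,1],"linear":[0,0,0],"grip":1},{"rot":[0,0,1],"linear":[0,0,0],"grip":1},{"rot":[0,0,1],"linear":[0,0,0],"grip":1},{"rot":[0,0,1],"linear":[0,0,0],"grip":1},{"rot":[0,0,1],"linear":[0,0,0],"grip":1}]'
python3 -m jog '[{"rot":[0,0,1],"linear":[0,0,0],"grip":1},{"rot":[0,0,1],"linear":[0,0,0],"grip":1},{"rot":[0,0,1],"linear":[0,0,0],"grip":1},{"rot":[0,0,1],"linear":[0,0,0],"grip":1}]'
python3 -c "
from h import *
goal([.48,.07,.36],[0,0,-1],X)"
```

```text
time: 4.85
tcp_pos: [0.3986, 0.2024, 0.4328]
eef_rot: [[-0.2, 0.98, -0.003], [0.98, 0.2, -0.011], [-0.01, -0.005, -1.0]]
force: [0.5, 0.3, -0.0]
gripper_width: 0.0852
time: 5.85
tcp_pos: [0.4015, 0.1955, 0.4341]
eef_rot: [[0.783, 0.622, 0.001], [0.622, -0.783, -0.011], [-0.006, 0.009, -1.0]]
force: [0.1, 0.0, 0.6]
gripper_width: 0.0855
time: 6.25
tcp_pos: [0.4012, 0.1954, 0.4348]
eef_rot: [[0.973, 0.232, 0.002], [0.232, -0.973, -0.01], [-0.0, 0.01, -1.0]]
force: [0.2, -0.0, -0.1]
gripper_width: 0.0853
t 6.25 tcp [0.4012 0.1954 0.4348] lin [0.951 2.789 1.526] linT [0.774 2.858 1.497] rot [ 0.1    0.005 -0.596] q [ 22.   -9.6  63.5  -0.7 126.2  98.2] F [ 0.19 -0.04 -0.14] w 0.08526730297035885
```

```bash

python3 -m jog '[{"rot":[0.1,0,-0.6],"linear":[0.2,0.7,0],"grip":1},{"rot":[0,0,0],"linear":[0.2,0.7,0.4],"grip":1},{"rot":[0,0,0],"linear":[0.2,0.7,0.5],"grip":1},{"rot":[0,0,0],"linear":[0.2,0.7,0.5],"grip":1},{"rot":[0,0,0],"linear":[0,0,0],"grip":1},{"rot":[0,0,0],"linear":[0,0,0],"grip":1}]'
python3 - <<'E'
from h import *
goal([.519,.087,.34],[0,0,-1],X)
W=wrist(); save(W,"w1.png",None,1.5)
for n,z in(("brush",.165),("rack_seat",.165),("brush_tip",.03),("rack",0)):
  for s in spot_point(n,W)[:2]: print(n,s["centre"],round(s["p"],2),np.round(atz(W,s["centre"],z),4))
print(proj(W,[.519,.087,.165]),proj(W,[.519,.087,.239]))
E
```

```text
time: 6.85
tcp_pos: [0.4804, 0.0688, 0.3643]
eef_rot: [[0.956, 0.292, 0.003], [0.292, -0.956, 0.002], [0.004, -0.001, -1.0]]
force: [-0.4, 0.5, 0.5]
gripper_width: 0.0856
t 6.85 tcp [0.4804 0.0688 0.3643] lin [ 0.843 -0.122  0.49 ] linT [ 0.845 -0.123  0.487] rot [-0.013 -0.037  0.003] q [ 4.000e+00 -8.500e+00  7.020e+01  1.000e-01  1.181e+02  7.710e+01] F [-0.35  0.48  0.53] w 0.08556615117646002
brush [385.5, 56.2] 0.93 [ 0.6529 -0.0395  0.165 ]
brush [250.7, 134.7] 0.92 [0.5195 0.0837 0.165 ]
rack_seat [245.3, 140.0] 0.56 [0.5114 0.0882 0.165 ]
brush_tip [336.5, 75.4] 0.9 [ 0.6401 -0.0252  0.03  ]
brush_tip [212.4, 179.4] 0.87 [0.4103 0.1237 0.03  ]
rack [248.4, 125.6] 0.82 [0.518  0.0889 0.    ]
[248.00672522 134.31425616] [246.71708577 141.764883  ]
```

View pics/w1.png

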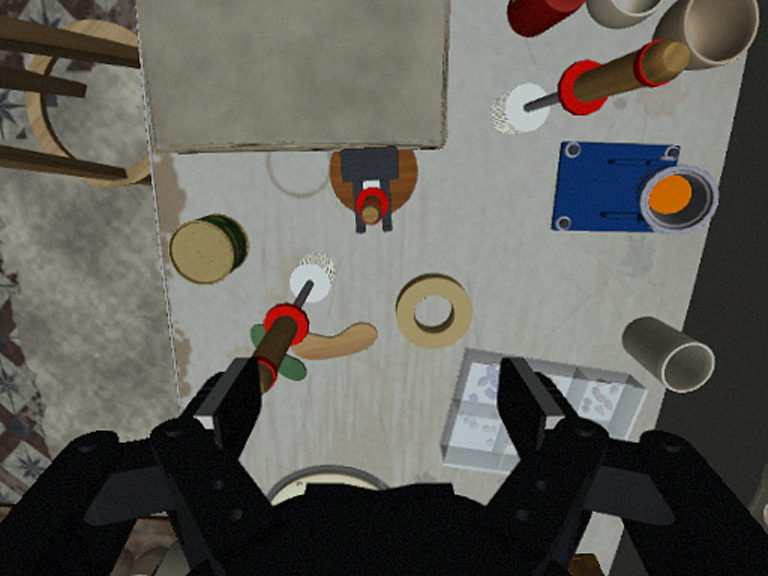

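The wrist view shows the collar at (372,203) in the fork and the prongs aligned with tool x. The estimate of (0.519, 0.087) reprojects onto it, so I move over it and descend.

```bash

python3 -m jog '[{"rot":[0,0,0],"linear":[0.3,-0.12,0],"grip":0.6},{"rot":[0,0,0],"linear":[0.3,0,0],"grip":0.6},{"rot":[0,0,0],"linear":[0.25,0,0.3],"grip":0.6},{"rot":[0,0,0],"linear":[0,0,0.3],"grip":0.6},{"rot":[0,0,0],"linear":[0,0,0.3],"grip":0.6},{"rot":[0,0,0],"linear":[0,0,0],"grip":0.6},{"rot":[0,0,0],"linear":[0,0,0],"grip":0.6}]'
python3 - <<'E'
from h import *
goal([.519,.087,.193],[0,0,-1],X)
S=read_camera("side");T=read_camera("top");W=wrist()
print([ (s["centre"],round(s["p"],2)) for s in spot_point("barrel_mouth",W)])
for P in (S,T,W):
  print([(np.round(s["centre"],1),round(s["p"],2)) for s in spot_point("brush",P)], proj(P,[.519,.087,.165]))
save(W,"w2.png",None,1.5)
E
```

```text
time: 7.8
tcp_pos: [0.5206, 0.0944, 0.3219]
eef_rot: [[0.953, 0.303, 0.013], [0.303, -0.953, 0.004], [0.014, 0.0, -1.0]]
force: [0.5, -0.5, -0.1]
gripper_width: 0.0514
t 7.8 tcp [0.5206 0.0944 0.3219] lin [-0.112  0.13   2.576] linT [-0.074  0.132  2.577] rot [ 0.003 -0.134  0.112] q [ 6.500e+00 -4.200e+00  7.080e+01  1.000e-01  1.127e+02  7.890e+01] F [ 0.48 -0.45 -0.13] w 0.051431302868257645
[([475.3, 179.0], 0.56)]
[(array([273.2, 214.4]), 0.84), (array([320.7, 218.9]), 0.66)] [271.38762146 212.70631406]
[(array([254.4, 182.3]), 0.78), (array([202.5, 260.2]), 0.51)] [215.39081259 222.11499431]
[(array([195.5, 267.4]), 0.64), (array([414.1, 107.3]), 0.62), (array([258.6, 180.9]), 0.61)] [258.31910909 180.66263913]
```

View pics/w2.png

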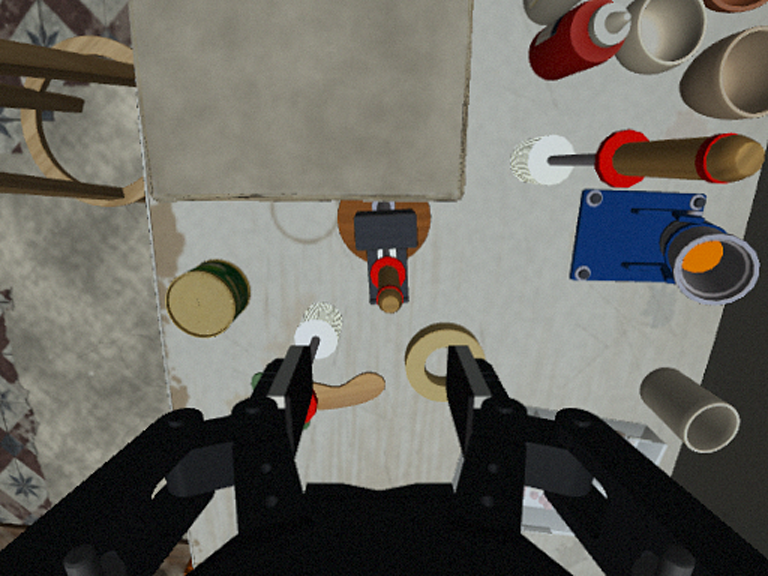

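The collar at (388,272) matches the projection within half a pixel. I correct the offset and go down.

```bash

python3 -m jog '[{"rot":[0,-0.13,0.1],"linear":[-0.1,0.13,0],"grip":0.55},{"rot":[0,0,0],"linear":[0,0,0.3],"grip":0.55},{"rot":[0,0,0],"linear":[0,0,0.4],"grip":0.55},{"rot":[0,0,0],"linear":[0,0,0.4],"grip":0.55},{"rot":[0,0,0],"linear":[0,0,0.3],"grip":0.55},{"rot":[0,0,0],"linear":[0,0,0],"grip":0.55}]'
python3 - <<'E'
from h import *
goal([.519,.087,.193],[0,0,-1],X)
o=observe();print(o["force"])
# mouth estimates
W=[ray(read_camera("top"),[449/4+189.6,143/4+159.6]),ray(read_camera("side"),[188/4+199.6,108/4+129.6])]
for p,tc,R in (((452.7,132.7),[.4804,.0688,.3643],[[0.956,0.292,0.003],[0.292,-0.956,0.002],[0.004,-0.001,-1.0]]),((477.3,176.7),[.5206,.0944,.3219],[[0.953,0.303,0.013],[0.303,-0.953,0.004],[0.014,0,-1]])):
    P=wrist(); M=np.eye(4);M[:3,:3]=R;M[:3,3]=tc;P["W"]=M; W.append(ray(P,p)); print(atz(P,p,.161))
print(tri(W))
E
```

```text
time: 8.75
tcp_pos: [0.5181, 0.083, 0.2528]
eef_rot: [[0.958, 0.288, 0.003], [0.288, -0.958, -0.002], [0.002, 0.003, -1.0]]
force: [-0.5, 1.0, -0.4]
gripper_width: 0.0466
t 8.75 tcp [0.5181 0.083  0.2528] lin [ 0.037 -0.075  1.196] linT [ 0.04  -0.072  1.196] rot [ 0.025 -0.021 -0.041] q [ 5.500e+00 -6.200e+00  7.970e+01 -1.000e-01  1.064e+02  7.870e+01] F [-0.52  1.   -0.44] w 0.04658567160777369
[-0.52325778  1.0009579  -0.43865735]
[ 0.59917146 -0.16237749  0.161     ]
[ 0.60186492 -0.15980998  0.161     ]
(array([ 0.60036616, -0.16212906,  0.15896776]), [np.float64(0.0022793584850671527), np.float64(0.0017242809041610719), np.float64(0.0017367006153465358), np.float64(0.0016172037440041974)])
```

```bash

python3 -m jog '[{"rot":[0,0,0],"linear":[0.03,-0.07,0.3],"grip":0.55},{"rot":[0,0,0],"linear":[0,0,0.4],"grip":0.55},{"rot":[0,0,0],"linear":[0,0,0.35],"grip":0.55},{"rot":[0,0,0],"linear":[0,0,0.12],"grip":0.55},{"rot":[0,0,0],"linear":[0,0,0],"grip":0.55},{"rot":[0,0,0],"linear":[0,0,0],"grip":0.55}]'
python3 -c "
from h import *
goal([.519,.087,.193],[0,0,-1],X)"
```

```text
time: 9.55
tcp_pos: [0.5217, 0.0884, 0.198]
eef_rot: [[0.957, 0.289, 0.015], [0.289, -0.957, -0.0], [0.014, 0.004, -1.0]]
force: [0.5, -0.8, 1.0]
gripper_width: 0.0471
t 9.55 tcp [0.5217 0.0884 0.198 ] lin [-0.062  0.01   0.099] linT [-0.06   0.011  0.1  ] rot [ 0.043 -0.138 -0.034] q [ 6.000e+00 -6.700e+00  8.570e+01 -1.000e-01  1.001e+02  7.920e+01] F [ 0.47 -0.8   0.98] w 0.04705253673946814
```

```bash

python3 -m jog '[{"rot":[0.04,-0.14,-0.03],"linear":[-0.05,0,0.08],"grip":0.55},{"rot":[0,0,0],"linear":[0,0,0],"grip":0.55},{"rot":[0,0,0],"linear":[0,0,0],"grip":0.3},{"rot":[0,0,0],"linear":[0,0,0],"grip":0.1},{"rot":[0,0,0],"linear":[0,0,0],"grip":0},{"rot":[0,0,0],"linear":[0,0,0],"grip":0},{"rot":[0,0,0],"linear":[0,0,0],"grip":0},{"rot":[0,0,0],"linear":[0,0,0],"grip":0}]' 50
python3 -c "
from h import *
goal([.519,.087,.193],[0,0,-1],X)"
```

```text
time: 10.35
tcp_pos: [0.5203, 0.0877, 0.1965]
eef_rot: [[0.956, 0.292, 0.003], [0.292, -0.956, 0.0], [0.003, 0.001, -1.0]]
force: [0.0, 0.7, -1.2]
gripper_width: 0.0133
t 10.35 tcp [0.5203 0.0877 0.1965] lin [-0.028  0.006  0.071] linT [-0.028  0.006  0.071] rot [ 0.007 -0.026 -0.003] q [  5.9  -6.4  85.5  -0.  100.7  78.9] F [ 0.01  0.67 -1.22] w 0.013290009045139198
```

```bash

python3 -m jog '[{"rot":[0,0,0],"linear":[0,0,-0.1],"grip":0},{"rot":[0,0,0],"linear":[0,0,-0.15],"grip":0},{"rot":[0,0,0],"linear":[0,0,-0.1],"grip":0},{"rot":[0,0,0],"linear":[0,0,0],"grip":0},{"rot":[0,0,0],"linear":[0,0,0],"grip":0}]'
python3 - <<'E'
from h import *
goal([.519,.087,.193],[0,0,-1],X)
S=read_camera("side"); T=read_camera("top")
save(S,"s3.png",(240,110,340,270),3.7)
tc=np.array(observe()["tcp_pos"])
for P in (S,T):
  for n,dz in(("brush",.0315),("brush_tip",.1665)): print(n,[(np.round(s["centre"],1),round(s["p"],2)) for s in spot_point(n,P)], proj(P,tc-[0,0,dz]))
E
```

```text
time: 10.85
tcp_pos: [0.5204, 0.0877, 0.2162]
eef_rot: [[0.956, 0.292, 0.004], [0.292, -0.956, 0.0], [0.004, 0.001, -1.0]]
force: [0.4, -0.6, -1.0]
gripper_width: 0.0138
t 10.85 tcp [0.5204 0.0877 0.2162] lin [-0.032  0.006  0.464] linT [-0.031  0.006  0.464] rot [ 0.008 -0.035 -0.002] q [  5.9  -6.3  83.5  -0.  102.6  78.9] F [ 0.44 -0.55 -0.98] w 0.013761265786520142
brush [(array([320.6, 218.6]), 0.89), (array([226.3, 175.8]), 0.64), (array([273.3, 207. ]), 0.57)] [271.01706767 206.91487955]
brush_tip [(array([271.1, 242.7]), 0.85), (array([316.4, 271.1]), 0.79), (array([226.2, 225.9]), 0.59)] [269.91916481 245.07348086]
brush [(array([201.4, 261.7]), 0.67), (array([256.9, 180.9]), 0.53)] [214.64492529 221.53579935]
brush_tip [(array([254.8, 185.9]), 0.78), (array([202.8, 261. ]), 0.73), (array([304.2, 141.3]), 0.6), (array([252.7, 264.6]), 0.23)] [217.78911746 222.35754505]
```

View pics/s3.png

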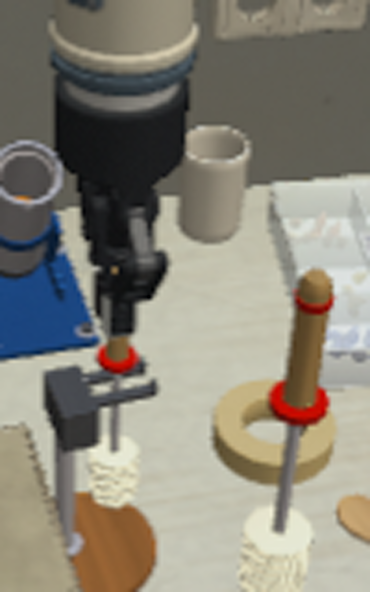

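```bash

python3 -m jog '[{"rot":[0,0,0],"linear":[-0.2,0,0],"grip":0},{"rot":[0,0,0],"linear":[-0.3,0,0],"grip":0},{"rot":[0,0,0],"linear":[-0.3,0,0],"grip":0},{"rot":[0,0,0],"linear":[-0.25,0,0],"grip":0},{"rot":[0,0,0],"linear":[-0.05,0,0],"grip":0},{"rot":[0,0,0],"linear":[0,0,-0.4],"grip":0},{"rot":[0,0,0],"linear":[0,0,-0.6],"grip":0},{"rot":[0,0,0],"linear":[0,0,-0.8],"grip":0},{"rot":[0,0,0],"linear":[0,0,-0.8],"grip":0},{"rot":[0,0,0],"linear":[0,0,-0.4],"grip":0}]'
python3 - <<'E'
from h import *
M=np.array([.600,-.161,.160])
goal(M+A*(.1665+.06),-A,X)
E
```

```text
time: 12.15
tcp_pos: [0.4611, 0.0703, 0.3642]
eef_rot: [[0.956, 0.292, -0.008], [0.292, -0.956, -0.001], [-0.008, -0.002, -1.0]]
force: [-0.3, -0.1, -0.4]
gripper_width: 0.0137
t 12.15 tcp [0.4611 0.0703 0.3642] lin [1.309 2.971 0.145] linT [1.306 2.493 1.625] rot [-5.014  0.079  0.017] q [  4.5 -10.7  72.1  -0.  119.   77.5] F [-0.33 -0.05 -0.38] w 0.013733516223017975
```

```bash
python3 - <<'E'
from h import *
M=np.array([.600,-.161,.160]); Ps=[]
for tc,R in (([.4804,.0688,.3643],[[0.956,0.292,0.003],[0.292,-0.956,0.002],[0.004,-0.001,-1.0]]),([.5206,.0944,.3219],[[0.953,0.303,0.013],[0.303,-0.953,0.004],[0.014,0,-1]])):
    P=wrist(); m=np.eye(4);m[:3,:3]=R;m[:3,3]=tc;P["W"]=m; Ps.append(P)
S,T=read_camera("side"),read_camera("top")
s=lambda x,y:[x/4+199.6,y/4+129.6]; t=lambda x,y:[x/4+189.6,y/4+159.6]
for n,a,b,c,d in (("collar",(583,88),(622,158),(103,173),(271,74)),("top",(672,56),(748,157),(93,45),(274,55))):
    print(n,tri([ray(Ps[0],np.array(a)/1.5),ray(Ps[1],np.array(b)/1.5),ray(S,s(*c)),ray(T,t(*d))]))
for P in Ps: print([np.round(proj(P,M-A*d)*1.5) for d in (0,.06,.075,.09,.115)])
E
```

```text
collar (array([ 0.64447896, -0.03255168,  0.19169534]), [np.float64(0.0013477180457178333), np.float64(0.000445696662000956), np.float64(0.0019397204838625616), np.float64(0.0009713631314747624)])
top (array([ 0.64527239, -0.03259733,  0.28953313]), [np.float64(0.0013944248493614033), np.float64(0.000971948372676063), np.float64(0.0018264729536732272), np.float64(0.0005173358779663411)])
[array([677., 198.]), array([670., 193.]), array([669., 192.]), array([667., 191.]), array([665., 190.])]
[array([715., 267.]), array([702., 254.]), array([700., 251.]), array([697., 249.]), array([693., 245.])]
```

```bash

python3 -m jog '[{"rot":[-1,0,0],"linear":[0,0,0],"grip":0},{"rot":[-1,0,0],"linear":[0,0,0],"grip":0},{"rot":[-1,0,0],"linear":[0,0,0],"grip":0},{"rot":[-1,0,0],"linear":[0,0,0],"grip":0},{"rot":[-1,0,0],"linear":[0,0,0],"grip":0},{"rot":[0,0,0],"linear":[0,0,0],"grip":0}]'
python3 - <<'E'
from h import *
M=np.array([.600,-.161,.160])
goal(M+A*(.1665+.06),-A,X)
E
```

```text
time: 12.95
tcp_pos: [0.4602, 0.0681, 0.3445]
eef_rot: [[0.956, 0.267, 0.122], [0.292, -0.814, -0.502], [-0.035, 0.516, -0.856]]
force: [-0.3, 0.1, -1.2]
gripper_width: 0.0134
t 12.95 tcp [0.4602 0.0681 0.3445] lin [1.327 2.657 1.275] linT [1.335 2.658 1.265] rot [0.18  0.286 0.164] q [ 25.7 -11.5  80.1 -33.7 114.4  84.7] F [-0.32  0.12 -1.16] w 0.013404239154003185
```

```bash

python3 -m jog '[{"rot":[0.18,0.28,0.16],"linear":[0.2,0.4,0],"grip":0},{"rot":[0,0,0],"linear":[0.3,0.5,0],"grip":0},{"rot":[0,0,0],"linear":[0.3,0.6,0],"grip":0},{"rot":[0,0,0],"linear":[0.3,0.6,0],"grip":0},{"rot":[0,0,0],"linear":[0.2,0.5,0.2],"grip":0},{"rot":[0,0,0],"linear":[0,0,0.4],"grip":0},{"rot":[0,0,0],"linear":[0,0,0.4],"grip":0},{"rot":[0,0,0],"linear":[0,0,0],"grip":0},{"rot":[0,0,0],"linear":[0,0,0],"grip":0}]'
python3 - <<'E'
from h import *
M=np.array([.600,-.161,.160])
goal(M+A*(.1665+.06),-A,X)
S=read_camera("side");T=read_camera("top");W=wrist()
o=observe();tc=np.array(o["tcp_pos"]);z=np.array(o["eef_rot"])[:,2]
for n,P in(("S",S),("T",T),("W",W)):
  for q,d in(("brush",.0315),("brush_tip",.1665)): print(n,q,[(np.round(s["centre"],1),round(s["p"],2)) for s in spot_point(q,P)], proj(P,tc+z*d))
  print("mouth",[(np.round(s["centre"],1),round(s["p"],2)) for s in spot_point("barrel_mouth",P)],proj(P,M))
a=cv2.resize(S["color"][60:230,160:330,::-1],(400,400),interpolation=3)
b=cv2.resize(T["color"][120:250,240:370,::-1],(400,400),interpolation=3)
cv2.imwrite("pics/c4.png",np.hstack([a,b]))
E
```

```text
time: 13.85
tcp_pos: [0.5656, -0.0502, 0.351]
eef_rot: [[0.955, 0.268, 0.128], [0.296, -0.835, -0.464], [-0.018, 0.481, -0.876]]
force: [-0.7, -0.0, -0.5]
gripper_width: 0.0137
t 13.85 tcp [ 0.5656 -0.0502  0.351 ] lin [ 0.008  0.098 -0.063] linT [ 0.01   0.1   -0.061] rot [-0.201  0.128  0.117] q [  8.   -3.4  71.2 -29.8 105.8  70.7] F [-0.65 -0.02 -0.49] w 0.01369959885881672
S brush [(array([320.7, 217.3]), 0.8), (array([222.4, 172. ]), 0.7), (array([255.6, 122.8]), 0.59)] [254.44514223 123.37572028]
S brush_tip [(array([315.1, 272.1]), 0.69), (array([228.1, 227. ]), 0.66), (array([253.8, 149.6]), 0.61)] [250.2202243  149.64221041]
mouth [(array([244.4, 154. ]), 0.71)] [247.24145316 156.38253546]
T brush [(array([198.5, 262. ]), 0.72), (array([256.7, 179.8]), 0.62), (array([268.5, 203.5]), 0.47)] [270.46133818 201.39525009]
T brush_tip [(array([252.8, 187.6]), 0.71), (array([292.1, 202.7]), 0.62)] [291.18798709 197.8173103 ]
mouth [(array([300.2, 195.2]), 0.96)] [301.68668397 194.6825398 ]
W brush [(array([252.6, 223.4]), 0.91), (array([182.7,  99.4]), 0.6), (array([155.4,  25.9]), 0.4)] [253.31851991 220.23213592]
W brush_tip [(array([253.7, 172.8]), 0.94), (array([  7.4, 227.7]), 0.77), (array([152.9,  99.5]), 0.77), (array([154.7,  24.6]), 0.26)] [253.02406493 173.20011784]
mouth [(array([259.6, 161.9]), 0.82)] [260.03079564 161.23002041]
```

View pics/c4.png

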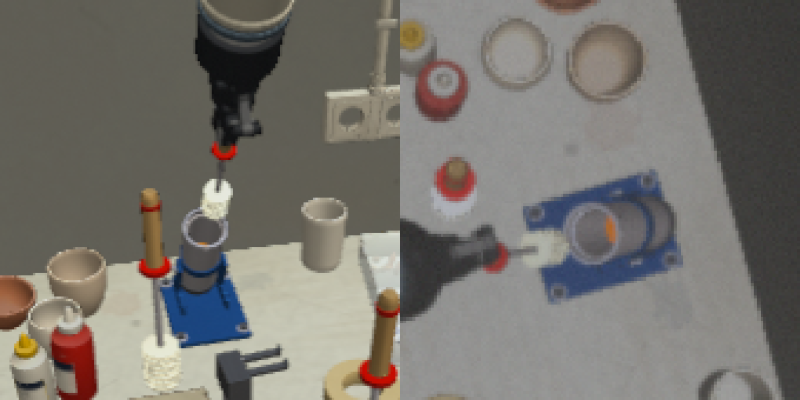

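The brush head is just off the mouth, with the tip at side (215,215) and top (565,243). The axis is aligned within a few mm. I straighten it, then enter.

```bash

python3 -m jog '[{"rot":[-0.2,0.13,0.12],"linear":[0,0.1,0],"grip":0},{"rot":[0,0,0],"linear":[0,0,0],"grip":0},{"rot":[0,0,0],"linear":[0,0,0],"grip":0}]'
python3 - <<'E'
from h import *
M=np.array([.600,-.161,.160])
goal(M+A*(.1665+.06),-A,X)
T=read_camera("top");W=wrist()
o=observe();tc=np.array(o["tcp_pos"]);z=np.array(o["eef_rot"])[:,2]
for n,P in(("T",T),("W",W)):
  for q,d in(("brush",.0315),("brush_tip",.1665)): print(n,q,[(np.round(s["centre"],1),round(s["p"],2)) for s in spot_point(q,P)], proj(P,tc+z*d))
  print("mouth",[(np.round(s["centre"],1),round(s["p"],2)) for s in spot_point("barrel_mouth",P)],proj(P,M))
print([np.round(read_camera("wrist") and observe()["force"],2) for _ in range(4)])
E
```

```text
time: 14.75
tcp_pos: [0.5675, -0.0538, 0.3544]
eef_rot: [[0.956, 0.252, 0.15], [0.293, -0.827, -0.48], [0.003, 0.503, -0.864]]
force: [0.7, 0.7, -0.7]
gripper_width: 0.0137
t 14.75 tcp [ 0.5675 -0.0538  0.3544] lin [-0.004 -0.004 -0.042] linT [-0.004 -0.004 -0.042] rot [ 0.032 -0.033 -0.006] q [  8.3  -4.2  72.1 -30.9 104.6  71.4] F [ 0.68  0.66 -0.74] w 0.013695848288902149
T brush [(array([273.9, 203.5]), 0.74), (array([255.3, 179.8]), 0.59), (array([201.5, 261.5]), 0.54)] [272.45146635 200.46609741]
T brush_tip [(array([294.5, 197.1]), 0.62), (array([254.2, 183.6]), 0.56)] [293.81640783 195.95496492]
mouth [(array([303.3, 195.8]), 0.67)] [301.68668397 194.6825398 ]
W brush [(array([253.4, 224.6]), 0.96), (array([173.4, 104.9]), 0.58), (array([244.9,  56.3]), 0.29)] [253.1575313  220.12826935]
W brush_tip [(array([144.5, 105.6]), 0.8), (array([ 39.9, 169. ]), 0.74), (array([252. , 172.6]), 0.57)] [252.85855976 173.37505229]
mouth [(array([251.4, 166.3]), 0.65), (array([143.6,  29.6]), 0.16)] [252.06130464 163.95999278]
[array([-0.02, -0.92, -0.88]), array([-0.01, -0.04,  0.11]), array([0.75, 0.28, 0.57]), array([-0.01, -0.44,  0.15])]
```

```bash

cat > st.py <<'E'
from h import *
M=np.array([.600,-.161,.160])
f=[]
for _ in range(3):
    read_camera("top"); f.append(np.array(observe()["force"])@A)
o=observe();tc=np.array(o["tcp_pos"]);z=np.array(o["eef_rot"])[:,2]
tip=tc+z*.1665; d=tip-M; print("tip along",round(d@A,4),"off",np.round((d-A*(d@A))@np.column_stack([X,np.cross(-A,X)]),4),"collar off",np.round((tc+z*.0315-M)@np.column_stack([X,np.cross(-A,X)]),4),"Faxial",np.round(f,2))
goal(M+A*(.1665+d@A),-A,X)
E
python3 -m jog '[{"rot":[0,0,0],"linear":[0,0,0.3],"grip":0},{"rot":[0,0,0],"linear":[0,0,0.3],"grip":0},{"rot":[0,0,0],"linear":[0,0,0.3],"grip":0},{"rot":[0,0,0],"linear":[0,0,0.3],"grip":0},{"rot":[0,0,0],"linear":[0,0,0],"grip":0}]'
python3 st.py
```

```text
time: 15.85
tcp_pos: [0.577, -0.0855, 0.2957]
eef_rot: [[0.956, 0.253, 0.147], [0.293, -0.827, -0.48], [0.0, 0.502, -0.865]]
force: [-0.1, -0.2, -1.6]
gripper_width: 0.0137
tip along -0.0058 off [0.0017 0.0013] collar off [0.001  0.0009] Faxial [-0.62 -0.17 -1.13]
t 16.0 tcp [ 0.5776 -0.0846  0.2995] lin [-0.017 -0.015  0.   ] linT [-0.017 -0.015  0.   ] rot [ 0.034 -0.05  -0.011] q [  4.9  -5.   78.5 -29.7  98.   71.4] F [-0.88 -0.36 -1.25] w 0.013319460427788171
```

```bash

python3 -m jog '[{"rot":[0,-0.04,0],"linear":[-0.01,-0.01,0.2],"grip":0},{"rot":[0,0,0],"linear":[0,0,0.2],"grip":0},{"rot":[0,0,0],"linear":[0,0,0.2],"grip":0},{"rot":[0,0,0],"linear":[0,0,0.16],"grip":0},{"rot":[0,0,0],"linear":[0,0,0],"grip":0},{"rot":[0,0,0],"linear":[0,0,0],"grip":0}]'
python3 st.py
```

```text
time: 16.6
tcp_pos: [0.5836, -0.1036, 0.2653]
eef_rot: [[0.956, 0.251, 0.15], [0.292, -0.827, -0.48], [0.004, 0.503, -0.864]]
force: [-0.2, -0.6, -1.0]
gripper_width: 0.0137
tip along -0.0449 off [0.0021 0.0018] collar off [0.0014 0.0012] Faxial [-1.39  0.2   0.31]
t 16.75 tcp [ 0.5838 -0.1033  0.2659] lin [-0.026 -0.021 -0.   ] linT [-0.026 -0.021  0.   ] rot [ 0.041 -0.043 -0.019] q [  2.8  -4.8  81.8 -29.2  94.1  71.4] F [-0.11  0.41  0.11] w 0.013797408637551085
```

```bash

python3 -m jog '[{"rot":[0,0,0],"linear":[-0.02,-0.02,0.05],"grip":0},{"rot":[0,0,0],"linear":[0,0,0.05],"grip":0},{"rot":[0,0,0],"linear":[0,0,0.05],"grip":0},{"rot":[0,0,0],"linear":[0,0,0.05],"grip":0},{"rot":[0,0,0],"linear":[0,0,0],"grip":0}]'
python3 st.py
python3 -m jog '[{"rot":[0,0,0],"linear":[0,0,0.04],"grip":0},{"rot":[0,0,0],"linear":[0,0,0.04],"grip":0},{"rot":[0,0,0],"linear":[0,0,0.04],"grip":0},{"rot":[0,0,0],"linear":[0,0,0],"grip":0}]'
python3 st.py
```

```text
time: 17.25
tcp_pos: [0.5844, -0.1075, 0.257]
eef_rot: [[0.956, 0.25, 0.153], [0.293, -0.827, -0.48], [0.007, 0.504, -0.864]]
force: [0.6, 0.0, 0.2]
gripper_width: 0.0134
tip along -0.0541 off [0.002  0.0012] collar off [0.001  0.0006] Faxial [-1.91 -1.18 -0.84]
t 17.4 tcp [ 0.5845 -0.1074  0.2575] lin [-0.016 -0.008 -0.   ] linT [-0.016 -0.008  0.   ] rot [ 0.047 -0.066 -0.023] q [  2.4  -5.   82.8 -29.1  93.   71.5] F [-1.03  0.25 -1.28] w 0.013298814349197616
time: 17.8
tcp_pos: [0.5856, -0.1105, 0.2522]
eef_rot: [[0.956, 0.25, 0.154], [0.294, -0.827, -0.48], [0.008, 0.504, -0.863]]
force: [-0.1, -0.7, -0.4]
gripper_width: 0.0136
tip along -0.0599 off [0.0024 0.0016] collar off [0.0013 0.0009] Faxial [-0.83 -0.76 -0.04]
t 17.95 tcp [ 0.5856 -0.1103  0.2526] lin [-0.022 -0.014 -0.   ] linT [-0.021 -0.014 -0.   ] rot [ 0.05  -0.075 -0.026] q [  2.1  -4.9  83.2 -29.1  92.3  71.5] F [ 0.03  0.63 -0.38] w 0.013721469177902873
```

```bash

python3 -m jog '[{"rot":[0.04,-0.07,0],"linear":[-0.02,-0.01,0.04],"grip":0},{"rot":[0,0,0],"linear":[0,0,0.04],"grip":0},{"rot":[0,0,0],"linear":[0,0,0],"grip":0}]'
python3 st.py
```

```text
time: 18.25
tcp_pos: [0.5852, -0.1122, 0.2488]
eef_rot: [[0.957, 0.25, 0.146], [0.29, -0.829, -0.479], [0.002, 0.501, -0.866]]
force: [0.0, -0.2, -0.5]
gripper_width: 0.0137
tip along -0.0637 off [0.0003 0.0006] collar off [0.0002 0.0004] Faxial [-0.5   0.37 -0.86]
t 18.4 tcp [ 0.5852 -0.1122  0.2492] lin [-0.003 -0.008  0.   ] linT [-0.003 -0.008  0.   ] rot [ 0.009 -0.006 -0.029] q [  1.8  -4.6  83.2 -28.9  92.4  71.4] F [-0.76 -0.42 -0.89] w 0.013957456084978389
```

```bash

python3 -m jog '[{"rot":[0,0,0],"linear":[0,0,0.03],"grip":0},{"rot":[0,0,0],"linear":[0,0,0.03],"grip":0},{"rot":[0,0,0],"linear":[0,0,0],"grip":0}]'
python3 st.py
```

```text
time: 18.7
tcp_pos: [0.5858, -0.1136, 0.2466]
eef_rot: [[0.957, 0.25, 0.147], [0.29, -0.829, -0.479], [0.002, 0.501, -0.866]]
force: [0.6, 0.2, -1.0]
gripper_width: 0.0138
tip along -0.0665 off [0.0005 0.0007] collar off [0.0003 0.0006] Faxial [-1.57 -0.8  -0.65]
t 18.85 tcp [ 0.5858 -0.1136  0.2468] lin [-0.005 -0.011  0.   ] linT [-0.005 -0.011  0.   ] rot [ 0.011 -0.012 -0.031] q [  1.7  -4.6  83.4 -28.9  92.1  71.4] F [ 0.11  0.16 -0.82] w 0.013442806932611316
```

```bash

python3 -m jog '[{"rot":[0,0,0],"linear":[0,0,0.04],"grip":0},{"rot":[0,0,0],"linear":[0,0,0.04],"grip":0},{"rot":[0,0,0],"linear":[0,0,0],"grip":0}]' >/dev/null
python3 st.py
python3 -m jog '[{"rot":[0,0,0],"linear":[0,0,0.03],"grip":0},{"rot":[0,0,0],"linear":[0,0,0.03],"grip":0},{"rot":[0,0,0],"linear":[0,0,0],"grip":0}]' >/dev/null
python3 st.py
```

```text
tip along -0.0704 off [0.0007 0.0009] collar off [0.0005 0.0007] Faxial [-1.39 -0.24 -1.02]
t 19.3 tcp [ 0.5865 -0.1155  0.2436] lin [-0.008 -0.014  0.   ] linT [-0.008 -0.014  0.   ] rot [ 0.013 -0.019 -0.032] q [  1.4  -4.6  83.7 -28.8  91.7  71.4] F [ 0.34 -0.49 -0.84] w 0.013624468637547682
tip along -0.0733 off [0.001  0.0011] collar off [0.0006 0.0008] Faxial [-1.16 -0.69 -0.73]
t 19.75 tcp [ 0.5871 -0.1169  0.2412] lin [-0.011 -0.016 -0.   ] linT [-0.011 -0.016  0.   ] rot [ 0.014 -0.024 -0.033] q [  1.3  -4.5  83.9 -28.8  91.3  71.4] F [-0.2   0.18 -0.98] w 0.013617014334781108
```

```bash

python3 -m jog '[{"rot":[0,0,0],"linear":[-0.01,-0.01,0.04],"grip":0},{"rot":[0,0,0],"linear":[0,0,0.04],"grip":0},{"rot":[0,0,0],"linear":[0,0,0],"grip":0}]' >/dev/null
python3 st.py
python3 -m jog '[{"rot":[0,0,0],"linear":[0,0,0.03],"grip":0},{"rot":[0,0,0],"linear":[0,0,0.03],"grip":0},{"rot":[0,0,0],"linear":[0,0,0],"grip":0}]' >/dev/null
python3 st.py
```

```text
tip along -0.0771 off [0.0007 0.0007] collar off [0.0003 0.0005] Faxial [-0.4  -0.2  -0.58]
t 20.2 tcp [ 0.5872 -0.1186  0.2376] lin [-0.003 -0.009 -0.   ] linT [-0.003 -0.009  0.   ] rot [ 0.016 -0.029 -0.035] q [  1.1  -4.6  84.3 -28.8  90.9  71.4] F [ 0.07  0.65 -1.02] w 0.013671012917917513
tip along -0.0799 off [0.0009 0.001 ] collar off [0.0004 0.0007] Faxial [-0.18 -0.27 -1.28]
t 20.65 tcp [ 0.5878 -0.12    0.2353] lin [-0.007 -0.013 -0.   ] linT [-0.007 -0.013 -0.   ] rot [ 0.018 -0.035 -0.037] q [  1.   -4.5  84.6 -28.8  90.6  71.4] F [ 0.5  -0.23 -1.27] w 0.01328105024757827
```

```bash

python3 -m jog '[{"rot":[0,-0.03,0],"linear":[-0.01,-0.01,0.04],"grip":0},{"rot":[0,0,0],"linear":[0,0,0.04],"grip":0},{"rot":[0,0,0],"linear":[0,0,0],"grip":0}]' >/dev/null
python3 st.py
python3 -m jog '[{"rot":[0,0,0],"linear":[0,0,0.03],"grip":0},{"rot":[0,0,0],"linear":[0,0,0.03],"grip":0},{"rot":[0,0,0],"linear":[0,0,0],"grip":0}]' >/dev/null
python3 st.py
```

```text
tip along -0.0838 off [0.0001 0.0006] collar off [-0.0001  0.0003] Faxial [-0.94 -0.37 -1.24]
t 21.1 tcp [ 0.5879 -0.1217  0.2317] lin [ 0.002 -0.005 -0.   ] linT [ 0.002 -0.005 -0.   ] rot [ 0.02  -0.008 -0.039] q [  0.8  -4.4  84.8 -28.8  90.3  71.5] F [ 0.09 -0.37 -1.21] w 0.013360662333406978
tip along -0.0865 off [0.0004 0.0008] collar off [0.0002 0.0005] Faxial [-0.25  0.05 -0.37]
t 21.55 tcp [ 0.5885 -0.1231  0.2295] lin [-0.002 -0.008 -0.   ] linT [-0.002 -0.008 -0.   ] rot [ 0.021 -0.016 -0.041] q [  0.7  -4.4  85.  -28.8  90.   71.5] F [-0.23  0.44 -0.7 ] w 0.013837574755596256
```

```bash

python3 -m jog '[{"rot":[0,0,0],"linear":[0,-0.01,0.03],"grip":0},{"rot":[0,0,0],"linear":[0,0,0.03],"grip":0},{"rot":[0,0,0],"linear":[0,0,0],"grip":0}]' >/dev/null
python3 st.py
python3 -m jog '[{"rot":[0,0,0],"linear":[0,0,0.03],"grip":0},{"rot":[0,0,0],"linear":[0,0,0.03],"grip":0},{"rot":[0,0,0],"linear":[0,0,0],"grip":0}]' >/dev/null
python3 st.py
```

```text
tip along -0.0888 off [0.0007 0.0008] collar off [0.0004 0.0004] Faxial [1.32 1.52 1.52]
t 22.0 tcp [ 0.589  -0.124   0.2275] lin [-0.006 -0.007 -0.   ] linT [-0.006 -0.007 -0.   ] rot [ 0.026 -0.025 -0.047] q [  0.6  -4.4  85.2 -28.8  89.7  71.5] F [-1.37  0.47  1.27] w 0.013595648444238375
tip along -0.091 off [0.0011 0.001 ] collar off [0.0006 0.0006] Faxial [4.26 3.58 3.32]
t 22.45 tcp [ 0.5895 -0.1252  0.2256] lin [-0.009 -0.01  -0.   ] linT [-0.009 -0.01  -0.   ] rot [ 0.026 -0.036 -0.05 ] q [  0.4  -4.3  85.4 -28.7  89.4  71.5] F [-1.33  1.25  2.91] w 0.013214511849170003
```

Contact at about 87 mm depth, now about 4.4 N over the baseline. I rest briefly, then draw up.

```bash

python3 -m jog '[{"rot":[0,0,0],"linear":[0,0,0],"grip":0},{"rot":[0,0,0],"linear":[0,0,0],"grip":0},{"rot":[0,0,0],"linear":[0,0,-0.1],"grip":0},{"rot":[0,0,0],"linear":[0,0,-0.3],"grip":0},{"rot":[0,0,0],"linear":[0,0,-0.3],"grip":0},{"rot":[0,0,0],"linear":[0,0,-0.3],"grip":0},{"rot":[0,0,0],"linear":[0,0,-0.3],"grip":0},{"rot":[0,0,0],"linear":[0,0,-0.3],"grip":0},{"rot":[0,0,0],"linear":[0,0,0],"grip":0},{"rot":[0,0,0],"linear":[0,0,0],"grip":0}]'
python3 st.py
```

```text
time: 23.45
tcp_pos: [0.5769, -0.0831, 0.3016]
eef_rot: [[0.957, 0.248, 0.152], [0.291, -0.828, -0.479], [0.008, 0.503, -0.864]]
force: [0.5, -0.2, -0.8]
gripper_width: 0.0134
tip along -0.0043 off [0.001  0.0008] collar off [0.0004 0.0004] Faxial [-0.23 -0.39 -0.37]
t 23.6 tcp [ 0.5767 -0.0836  0.3006] lin [-0.006 -0.006  0.   ] linT [-0.006 -0.006  0.   ] rot [ 0.028 -0.039 -0.049] q [  5.   -5.   78.4 -29.7  98.2  71.7] F [ 0.   -0.35 -0.23] w 0.013246881317837479
```

Tip is 4 mm below the mouth, so the draw-up is met. Second stroke: fast to about 80 mm, then gently.

```bash

python3 -m jog '[{"rot":[0.03,-0.04,-0.05],"linear":[-0.01,-0.01,0.2],"grip":0},{"rot":[0,0,0],"linear":[0,0,0.3],"grip":0},{"rot":[0,0,0],"linear":[0,0,0.3],"grip":0},{"rot":[0,0,0],"linear":[0,0,0.3],"grip":0},{"rot":[0,0,0],"linear":[0,0,0.2],"grip":0},{"rot":[0,0,0],"linear":[0,0,0.1],"grip":0},{"rot":[0,0,0],"linear":[0,0,0],"grip":0},{"rot":[0,0,0],"linear":[0,0,0],"grip":0}]' > /dev/null
python3 st.py
```

```text
tip along -0.0857 off [-0.0037 -0.0024] collar off [-0.0026 -0.002 ] Faxial [-0.65 -1.04  0.44]
t 24.55 tcp [ 0.5855 -0.1215  0.229 ] lin [ 0.046  0.039 -0.001] linT [ 0.046  0.039 -0.   ] rot [-0.027  0.078  0.021] q [  0.8  -4.3  84.8 -28.7  90.7  71.2] F [-1.67  1.05 -0.35] w 0.014052372305889608
```

```bash

python3 -m jog '[{"rot":[-0.02,0.07,0],"linear":[0.03,0.03,0.03],"grip":0},{"rot":[0,0,0],"linear":[0,0,0.04],"grip":0},{"rot":[0,0,0],"linear":[0,0,0.03],"grip":0},{"rot":[0,0,0],"linear":[0,0,0],"grip":0},{"rot":[0,0,0],"linear":[0,0,0],"grip":0}]' > /dev/null
python3 st.py
```

```text
tip along -0.0885 off [0.0006 0.0004] collar off [0.0001 0.0003] Faxial [1.38 0.92 1.54]
t 25.2 tcp [ 0.5887 -0.124   0.2278] lin [-0.    -0.007 -0.   ] linT [-0.    -0.007 -0.   ] rot [ 0.002 -0.031  0.013] q [  0.5  -4.4  85.2 -28.6  89.8  71.1] F [-0.38  1.33  0.98] w 0.013500226318731157
```

```bash

python3 -m jog '[{"rot":[0,0,0],"linear":[0,0,0.03],"grip":0},{"rot":[0,0,0],"linear":[0,0,0.03],"grip":0},{"rot":[0,0,0],"linear":[0,0,0],"grip":0},{"rot":[0,0,0],"linear":[0,0,0],"grip":0},{"rot":[0,0,0],"linear":[0,0,0],"grip":0}]' > /dev/null
python3 st.py
python3 -m jog '[{"rot":[0,0,0],"linear":[0,0,0],"grip":0},{"rot":[0,0,0],"linear":[0,0,0],"grip":0},{"rot":[0,0,0],"linear":[0,0,-0.1],"grip":0},{"rot":[0,0,0],"linear":[0,0,-0.3],"grip":0},{"rot":[0,0,0],"linear":[0,0,-0.3],"grip":0},{"rot":[0,0,0],"linear":[0,0,-0.3],"grip":0},{"rot":[0,0,0],"linear":[0,0,-0.3],"grip":0},{"rot":[0,0,0],"linear":[0,0,-0.3],"grip":0},{"rot":[0,0,0],"linear":[0,0,-0.3],"grip":0},{"rot":[0,0,0],"linear":[0,0,0],"grip":0}]'
python3 st.py
```

```text
tip along -0.0907 off [0.0009 0.0005] collar off [0.0003 0.0005] Faxial [3.28 3.14 4.26]
t 25.85 tcp [ 0.5892 -0.1251  0.2259] lin [-0.004 -0.01  -0.   ] linT [-0.004 -0.01  -0.   ] rot [ 0.001 -0.041  0.009] q [  0.4  -4.4  85.3 -28.5  89.5  71.1] F [-2.1   2.75  3.05] w 0.013407222146752275
time: 26.85
tcp_pos: [0.5743, -0.0759, 0.3164]
eef_rot: [[0.955, 0.253, 0.153], [0.296, -0.828, -0.477], [0.006, 0.501, -0.865]]
force: [-0.5, 0.0, 1.1]
gripper_width: 0.0135
tip along 0.0098 off [0. 0.] collar off [-0.0003  0.    ] Faxial [-0.77 -0.43 -1.23]
t 27.0 tcp [ 0.5739 -0.0769  0.3127] lin [ 0.008 -0.     0.   ] linT [ 0.008 -0.     0.   ] rot [ 0.002 -0.022  0.019] q [  5.6  -4.9  77.  -29.8  99.8  71.2] F [-0.35 -0.83 -1.02] w 0.013210388685746732
```

```bash

python3 -m jog '[{"rot":[0,0,0],"linear":[0,0,-0.5],"grip":0},{"rot":[0,0,0],"linear":[0,0,-0.6],"grip":0},{"rot":[0,0,0],"linear":[0,0,-0.6],"grip":0},{"rot":[0,0,0],"linear":[-0.3,-0.5,0],"grip":0},{"rot":[0,0,0],"linear":[-0.35,-0.6,0],"grip":0},{"rot":[0,0,0],"linear":[-0.35,-0.6,0],"grip":0},{"rot":[0,0,0],"linear":[-0.3,-0.5,0],"grip":0},{"rot":[0,0,0],"linear":[0,-0.2,0],"grip":0},{"rot":[0,0,0],"linear":[0,0,0],"grip":0}]'
python3 -m jog '[{"rot":[1,0,0],"linear":[0,0,0],"grip":0},{"rot":[1,0,0],"linear":[0,0,0],"grip":0},{"rot":[1,0,0],"linear":[0,0,0],"grip":0},{"rot":[1,0,0],"linear":[0,0,0],"grip":0},{"rot":[0.9,0,0],"linear":[0,0,0],"grip":0},{"rot":[0,0,0],"linear":[0,0,0],"grip":0}]'
python3 -c "
from h import *
goal(np.array([.5203,.0877,.2165])-X*.06,[0,0,-1],X)"
```

```text
time: 27.9
tcp_pos: [0.4651, 0.0442, 0.3162]
eef_rot: [[0.957, 0.258, 0.13], [0.289, -0.827, -0.482], [-0.017, 0.499, -0.866]]
force: [-0.2, 1.0, -0.5]
gripper_width: 0.0138
time: 28.5
tcp_pos: [0.4704, 0.0401, 0.3155]
eef_rot: [[0.958, 0.288, -0.017], [0.288, -0.958, -0.0], [-0.016, -0.005, -1.0]]
force: [0.6, -0.6, -0.7]
gripper_width: 0.0137
t 28.5 tcp [0.4704 0.0401 0.3155] lin [ 0.062 -0.61   1.981] linT [ 0.033 -0.619  1.979] rot [-0.044  0.155 -0.045] q [  0.7 -11.5  78.   -0.  114.5  74. ] F [ 0.58 -0.62 -0.65] w 0.01366649509600594
```

```bash

python3 -m jog '[{"rot":[-0.04,0.15,-0.04],"linear":[0.03,-0.3,0],"grip":0},{"rot":[0,0,0],"linear":[0,-0.3,0],"grip":0},{"rot":[0,0,0],"linear":[0,0,0.4],"grip":0},{"rot":[0,0,0],"linear":[0,0,0.5],"grip":0},{"rot":[0,0,0],"linear":[0,0,0.5],"grip":0},{"rot":[0,0,0],"linear":[0,0,0.4],"grip":0},{"rot":[0,0,0],"linear":[0,0,0],"grip":0},{"rot":[0,0,0],"linear":[0,0,0],"grip":0}]'
python3 - <<'E'
from h import *
goal(np.array([.5203,.0877,.2165])-X*.06,[0,0,-1],X)
S=read_camera("side");W=wrist();o=observe();tc=np.array(o["tcp_pos"]);z=np.array(o["eef_rot"])[:,2]
for n,P in(("S",S),("W",W)):
  for q,d in(("brush",.0315),("brush_tip",.1665)): print(n,q,[(np.round(s["centre"],1),round(s["p"],2)) for s in spot_point(q,P)], proj(P,tc+z*d))
  print("seat",[(np.round(s["centre"],1),round(s["p"],2)) for s in spot_point("rack_seat",P)],proj(P,[.5195,.0875,.165]))
a=cv2.resize(S["color"][130:280,225:345,::-1],None,fx=2.8,fy=2.8,interpolation=3)
b=cv2.resize(W["color"][:,:,::-1],(448,336)); b=np.vstack([b,np.zeros((84,448,3),np.uint8)])
cv2.imwrite("pics/c5.png",np.hstack([a,b]))
E
```

```text
time: 29.3
tcp_pos: [0.4652, 0.073, 0.2242]
eef_rot: [[0.955, 0.296, 0.013], [0.296, -0.955, -0.014], [0.009, 0.017, -1.0]]
force: [-1.2, -0.1, -0.8]
gripper_width: 0.0135
t 29.3 tcp [0.4652 0.073  0.2242] lin [-0.062  0.038  0.155] linT [-0.061  0.041  0.154] rot [ 0.165 -0.082  0.038] q [  5.4 -15.4  90.6  -0.9 104.1  78. ] F [-1.2  -0.12 -0.81] w 0.01347580281885789
S brush [(array([321.6, 218.6]), 0.96), (array([296.5, 201.1]), 0.76)] [293.89659417 200.91604132]
S brush_tip [(array([228.7, 225.5]), 0.85), (array([314.3, 272.7]), 0.72), (array([290.2, 238.5]), 0.68)] [290.00955329 238.96561654]
seat [(array([273.9, 213. ]), 0.92)] [271.17433558 212.83666302]
W brush [(array([499.9,   6.2]), 0.97), (array([160.6, 272.3]), 0.9)] [253.43743738 220.24417633]
W brush_tip [(array([199.8, 191.8]), 0.88), (array([374.2,  54.9]), 0.81), (array([253. , 171.9]), 0.68)] [253.03129113 173.24046798]
seat [(array([255.6, 139.2]), 0.91)] [254.66683553 134.25636741]
```

View pics/c5.png

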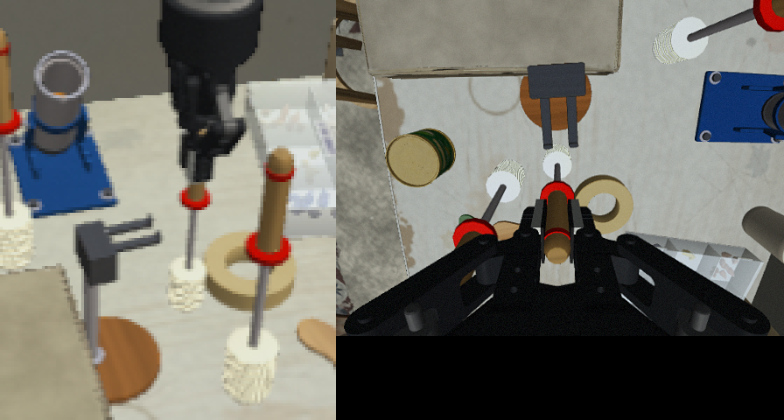

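```bash

python3 -m jog '[{"rot":[0.16,-0.08,0.04],"linear":[0,0.04,0.1],"grip":0},{"rot":[0,0,0],"linear":[0,0,0],"grip":0},{"rot":[0,0,0],"linear":[0,0,0],"grip":0}]'>/dev/null
python3 - <<'E'
from h import *
goal(np.array([.5203,.0877,.2165])-X*.002,[0,0,-1],X)
E
```

```text
t 30.0 tcp [0.4666 0.0696 0.2193] lin [ 1.092 -0.037  0.056] linT [ 1.092 -0.033  0.055] rot [-0.017 -0.004 -0.032] q [ 4.300e+00 -1.470e+01  9.060e+01  1.000e-01  1.041e+02  7.750e+01] F [ 0.39 -0.61 -0.39] w 0.013479951368881285
```

```bash

python3 -m jog '[{"rot":[0,0,-0.03],"linear":[0.15,-0.03,0],"grip":0},{"rot":[0,0,0],"linear":[0.2,0,0],"grip":0},{"rot":[0,0,0],"linear":[0,0,0],"grip":0},{"rot":[0,0,0],"linear":[0,0,0],"grip":0}]'>/dev/null
python3 - <<'E'
from h import *
goal(np.array([.5203,.0877,.2165])-X*.002,[0,0,-1],X)
E
```

```text
t 30.4 tcp [0.4847 0.0766 0.219 ] lin [ 0.705 -0.005  0.051] linT [ 0.705 -0.004  0.05 ] rot [-0.018 -0.002 -0.003] q [ 4.900e+00 -1.180e+01  8.810e+01  1.000e-01  1.037e+02  7.800e+01] F [ 0.57 -0.19 -0.84] w 0.013540086684245374
```

```bash

python3 -m jog '[{"rot":[0,0,0],"linear":[0.15,0,0],"grip":0},{"rot":[0,0,0],"linear":[0.2,0,0],"grip":0},{"rot":[0,0,0],"linear":[0.2,0,0],"grip":0},{"rot":[0,0,0],"linear":[0.12,0,0],"grip":0},{"rot":[0,0,0],"linear":[0,0,0],"grip":0},{"rot":[0,0,0],"linear":[0,0,0],"grip":0}]'
python3 - <<'E'
from h import *
goal(np.array([.5203,.0877,.1965])-X*.002,[0,0,-1],X)
E
```

```text
time: 31.0
tcp_pos: [0.5201, 0.0876, 0.2186]
eef_rot: [[0.956, 0.292, -0.001], [0.292, -0.956, 0.002], [-0.0, -0.002, -1.0]]
force: [0.3, 0.4, -0.8]
gripper_width: 0.0138
t 31.0 tcp [0.5201 0.0876 0.2186] lin [-0.035 -0.001  0.443] linT [-0.035 -0.001  0.443] rot [-0.018  0.003  0.002] q [ 5.800e+00 -6.100e+00  8.300e+01  1.000e-01  1.031e+02  7.880e+01] F [ 0.31  0.35 -0.83] w 0.013831105634384073
```

No side force. Now I lower 22 mm.

```bash

python3 -m jog '[{"rot":[0,0,0],"linear":[-0.03,0,0.12],"grip":0},{"rot":[0,0,0],"linear":[0,0,0.12],"grip":0},{"rot":[0,0,0],"linear":[0,0,0.1],"grip":0},{"rot":[0,0,0],"linear":[0,0,0.06],"grip":0},{"rot":[0,0,0],"linear":[0,0,0],"grip":0},{"rot":[0,0,0],"linear":[0,0,0],"grip":0}]'
python3 - <<'E'
from h import *
goal(np.array([.5203,.0877,.1965])-X*.002,[0,0,-1],X)
S=read_camera("side");o=observe();tc=np.array(o["tcp_pos"])
print([np.round(read_camera("top") and observe()["force"],2) for _ in range(3)])
for q,d in(("brush",.0315),("brush_tip",.1665)): print(q,[(np.round(s["centre"],1),round(s["p"],2)) for s in spot_point(q,S)], proj(S,tc-[0,0,d]))
E
```

```text
time: 31.6
tcp_pos: [0.5176, 0.0869, 0.1965]
eef_rot: [[0.956, 0.292, -0.002], [0.292, -0.956, 0.002], [-0.001, -0.002, -1.0]]
force: [0.4, -0.5, 0.1]
gripper_width: 0.0133
t 31.6 tcp [0.5176 0.0869 0.1965] lin [ 0.017  0.001 -0.   ] linT [ 0.017  0.001 -0.   ] rot [-0.019  0.009 -0.   ] q [ 5.700e+00 -6.600e+00  8.570e+01  1.000e-01  1.009e+02  7.880e+01] F [ 0.39 -0.54  0.08] w 0.013341966613811844
[array([-0.57, -0.29, -1.11]), array([ 0.03, -0.54, -1.32]), array([ 0.12, -0.74, -1.32])]
brush [(array([273.4, 212. ]), 0.85), (array([320.4, 220.3]), 0.79), (array([224.7, 176. ]), 0.7)] [271.96009679 212.6725315 ]
brush_tip [(array([226.7, 225.6]), 0.82), (array([317.2, 268.9]), 0.81), (array([269. , 249.1]), 0.54)] [270.78720762 249.78077636]
```

```bash

python3 -m jog '[{"rot":[0,0,0],"linear":[0.01,0,0.02],"grip":0},{"rot":[0,0,0],"linear":[0,0,0],"grip":0},{"rot":[0,0,0],"linear":[0,0,0],"grip":0}]'
python3 -c "
from h import *
print([np.round(read_camera('top') and observe()['force'],2) for _ in range(3)],observe()['tcp_pos'])"
```

```text
time: 32.2
tcp_pos: [0.5184, 0.0871, 0.1966]
eef_rot: [[0.956, 0.292, -0.0], [0.292, -0.956, 0.002], [0.0, -0.002, -1.0]]
force: [0.6, 0.4, -0.3]
gripper_width: 0.0136
[array([-0.5 , -0.88, -1.47]), array([-0.99, -0.77,  0.04]), array([-0.08,  0.39, -0.15])] [0.51839045 0.08707483 0.19648491]
```

```bash

python3 -m jog '[{"rot":[0,0,0],"linear":[0,0,0],"grip":0.2},{"rot":[0,0,0],"linear":[0,0,0],"grip":0.25},{"rot":[0,0,0],"linear":[0,0,0],"grip":0.4},{"rot":[0,0,0],"linear":[0,0,0],"grip":0.55},{"rot":[0,0,0],"linear":[0,0,0],"grip":0.55},{"rot":[0,0,0],"linear":[0,0,0],"grip":0.55}]'
python3 -m jog '[{"rot":[0,0,0],"linear":[0,0,-0.1],"grip":0.55},{"rot":[0,0,0],"linear":[0,0,-0.3],"grip":0.55},{"rot":[0,0,0],"linear":[0,0,-0.4],"grip":0.55},{"rot":[0,0,0],"linear":[0,0,-0.5],"grip":0.55},{"rot":[0,0,0],"linear":[0,0,-0.6],"grip":0.55},{"rot":[0,0,0],"linear":[0,0,-0.6],"grip":0.55},{"rot":[0,0,0],"linear":[0,0,-0.4],"grip":0.55},{"rot":[0,0,0],"linear":[0,0,0],"grip":0.55}]'
python3 - <<'E'
from h import *
S=read_camera("side");T=read_camera("top");W=wrist()
for P in (S,T,W):
  for q in("brush","brush_tip"): print(q,[(np.round(s["centre"],1),round(s["p"],2)) for s in spot_point(q,P)], proj(P,[.519,.087,.165 if q=="brush" else .03]))
for n in ("tape_roll","trailer_red","beaker_glazed","tin_wax","cup_bisque_a"):
    for s in spot_point(n,T)[:1]: print(n,np.round(atz(T,s["centre"],0),3))
a=cv2.resize(S["color"][130:280,225:345,::-1],None,fx=2.8,fy=2.8,interpolation=3)
b=cv2.resize(W["color"][:,:,::-1],(448,336)); b=np.vstack([b,np.zeros((84,448,3),np.uint8)])
cv2.imwrite("pics/c6.png",np.hstack([a,b]))
E
```

```text
time: 32.95
tcp_pos: [0.5185, 0.0871, 0.1966]
eef_rot: [[0.956, 0.292, 0.0], [0.292, -0.956, 0.002], [0.001, -0.002, -1.0]]
force: [-0.3, -1.0, -0.3]
gripper_width: 0.0475
time: 33.75
tcp_pos: [0.5176, 0.0867, 0.3544]
eef_rot: [[0.956, 0.292, 0.005], [0.292, -0.956, 0.002], [0.005, -0.001, -1.0]]
force: [0.3, -0.9, 1.2]
gripper_width: 0.0468
brush [(array([228.3, 171.8]), 0.88), (array([273.5, 215.6]), 0.84), (array([320.8, 219.3]), 0.62)] [271.38762146 212.70631406]
brush_tip [(array([272. , 250.2]), 0.85), (array([229.9, 225.6]), 0.69), (array([315.3, 270.8]), 0.61)] [270.26677861 249.81126349]
brush [(array([201.3, 260.5]), 0.82), (array([255.2, 180. ]), 0.8)] [215.39081259 222.11499431]
brush_tip [(array([202.7, 260.3]), 0.64), (array([254.4, 184.5]), 0.47)] [218.43080972 222.87606737]
brush [(array([394.7,  96.7]), 0.97), (array([256.1, 169.8]), 0.67)] [253.19083007 168.39429707]
brush_tip [(array([217.5, 197.3]), 0.75), (array([344.2,  97.5]), 0.66), (array([289.2, 224.9]), 0.28)] [253.11849053 150.84041563]
tape_roll [ 0.394 -0.019  0.   ]
trailer_red [ 0.76  -0.014  0.   ]
beaker_glazed [ 0.439 -0.321  0.   ]
tin_wax [0.392 0.258 0.   ]
cup_bisque_a [ 0.785 -0.183  0.   ]
```

View pics/c6.png

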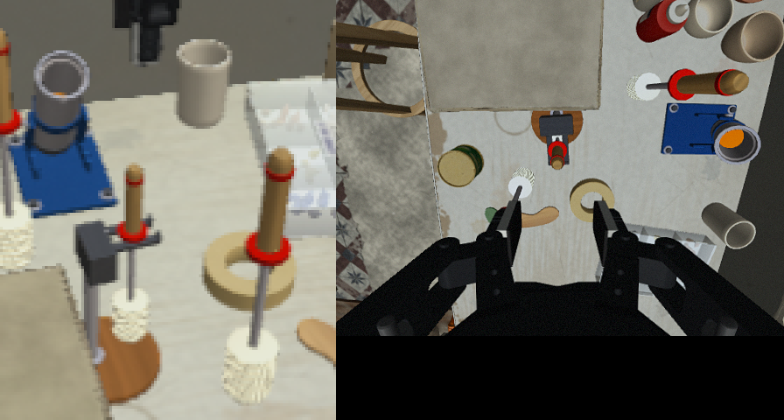

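The brush hangs upright in the fork, with its collar on the prongs at (132,232), and the gripper is clear. I hand it in.

```bash
python3 -c "
from bench import *
print(close_job(), observe()['time'])"
```

```text
the job is handed in; nothing more can be done
the job is handed in; nothing more can be done
```

I brushed the barrel with two full strokes, hung the brush back in its rack, and handed the job in at about 34 s. The hand-in gave no verdict.

- **Brush:** I took the small brush from the rack's fork, the smallest of the three lookalikes.
- **Strokes:** Both strokes first met the piston at about 87 mm below the mouth. I pushed to about 91 mm and rested there for over 0.3 s at roughly 4 N above the unloaded reading, well under the piston's 14 N friction. Both strokes met it at the same depth, so it does not look to have been shoved.
- **Between strokes:** I drew the tip up to about 4 mm below the mouth, so nearly the whole bristle head was out.
- **Final checks:** The last side and wrist pictures show the brush hanging upright with its collar on the prongs, and the gripper clear about 12 cm above it. In those two views the networks put the collar within about 3 pixels of where it hung at the start.
- **Bystanders:** The networks' positions for all five differ from the first ones by about 15 mm at most. That is within their scatter, and I felt no contact.
- **Not confirmed:** In the top view the networks missed the small brush, both before and after. The wrist view did not find its tip at the end.

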